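Check a flat flask over the inspection lamp

TASK

Check the flat pocket flask for cracks over the inspection lamp: first slide the lamp's dimmer along its track until the index line on its cap is level with the strip of masking tape stuck beside it, then lift the flask out of the cardboard tray and carry it to the lamp, over the tops of the jars and can standing between. Hold it still and upright just above the lamp's oblong window, its underside about a centimetre above the pane, centred on it and with the flask's wide side along the window's length, and finish there still holding it. There may be glass splinters under the flask, so it must never touch the lamp, and leave all the other bottles, jars and things standing where they are.

Things in the scene. Friction and masses are not known exactly. Their poses are not given: they have to be found in the camera images.
- flask_mid (a point): the flat pocket flask: amber glass, 84 wide (its y axis) x 36 deep (x) x 156 high in all (z up), the only flat-sided bottle; 300 to 520 g. This point is its centre, 78 above its flat underside. From the underside: flat-sided body up to 106, shoulders to 120, round neck 24 dia, round aluminium cap 28 dia from 130 to 156. It stands in the tray
- flask_base (a point): centre of the flask's flat underside (axes as flask_mid)
- window (a point): centre of the lamp's window, on its top surface: an oblong opal pane 92 (y) x 44 (x), the highest part of the lamp's lid (48 above the table), axes those of the lamp, z up
- lamp: bench inspection lamp, a flat grey box with dark lid fixed to the table, 170 (x) x 210 (y) x 48 high; origin under its centre. The window lies 34 towards +x of the centre; the dimmer's track runs along the lamp's y axis 55 towards -x of the centre. The lid around the track is flat, 45 above the table
- dimmer (a joint): position of the dimmer along its track: 0 at one end, 0.07 m at the other, growing towards the lamp's +y; at 0 the cap stands 35 mm to -y of the lamp's centre. Stays where it is left; about 1.5 N to slide
- dimmer_cap (a point): the dimmer's black cap, 24 across the track (lamp x) x 12 along the track (lamp y), from 4 to 19 above the lid, with a white index line across the middle of its top; this point is 11 above the lid, in the middle of the cap
- mark_mid (a point): centre of the flat strip of masking tape stuck on the lid beside the track, between track and window: 26 (lamp x) x 8 (lamp y), its y axis along the track; it marks the dimmer position wanted
- tray: cut-down cardboard carton, fixed, 240 x 240 with walls 60 high and 5 thick, floor 5 thick; origin under its centre. The flask, the round bottle and the squat jar stand in it
- round_bottle: bystander: round amber glass bottle, 56 dia x 160 high, narrow neck with aluminium cap, standing in the tray; origin at the underside's centre
- squat_jar: bystander: squat round amber jar, 64 dia x 70 high, standing in the tray; origin at the underside's centre
- cup_a: bystander: clear glass cup jar with aluminium lid, 62 dia x 98 high, in the row of three (along the world x axis at y about 0) between tray and lamp; origin at the underside's centre
- cup_b: bystander: second clear glass cup jar, the same as cup_a, in the same row; origin at the underside's centre
- can: bystander: bare aluminium can, 53 dia x 100 high, in the same row; origin at the underside's centre
- tape_roll: bystander: roll of brown packing tape lying flat, 96 dia x 45 high, beyond the row; origin at the underside's centre
- miniature: bystander: miniature round amber bottle, 36 dia x 105 high, standing beyond the row; origin at the underside's centre
Mind the look-alikes: they are no part of the job. Leave any blue or yellow look-alike of the part that bears flask_mid alone.

How it is judged:
By the outcome, as a careful person would: the job done as asked, in the order asked, and still so for the second after the job is handed in, while the arm keeps its last pose, push and grip.
It also fails if it takes over 72 s, if anything falls off the work surface, if the arm or the gripper's body presses on something with over 40 N, if the wrist force passes 120 N, or if a joint passes its speed limit or range.

ROBOT

A 6-joint arm with a two-finger parallel gripper is mounted at the origin on the work surface. World frame = base frame: x ahead of the robot, y to its left, z up, the work surface at z = 0. Lengths are in m, angles in rad, forces in N, time in s.
With the tool pointing down it reaches from about 0.325 to 0.9 m from the base axis. Payload 6.1 kg.
Tool frame: the origin (TCP) lies midway between the tips of the shut fingers; the grasp point (between the pads) lies 19 mm behind it; x points along the fingers, y is the direction in which the jaws open and shut, and the axes are right-handed (so a half turn about x gives the same grasp; the last joint's range is limited). The gripper opens to 85 mm and grips with 20 to 120 N. Pads are 22 mm wide; open, the fingers measure 114 mm over their backs; the gripper's body (76 mm by 85 mm) begins 54 mm behind the grasp point. The pads swing forward as they close: fully open they stand 13 mm farther back than shut.
Start: joints at [-1.315, 0.22, 1.526, -0, 1.395, -0.126], TCP at [0.233, -0.58, 0.231] pointing down, gripper open.
Joint ranges: [-2.98, 2.98], [-0.91, 2.08], [0.09, 2.57], [-1.24, 4.39], [0.2, 2.65], [-2.68, 2.68]. Speed limits (rad/s): [2.57, 2.57, 3.01, 3.14, 3.14, 3.14].

INTERFACE

Orientations are given as [roll, pitch, yaw] about the fixed x, y, z axes, in that order (R = Rz(yaw) Ry(pitch) Rx(roll)).
In Python, from plant import movep, move_l, set_joints, gripper_to, hold, inverse_kinematics, observe, get_image, get_calibration, Unreachable, job_done gives the robot as it stands. Calls block until the motion is done:
- movep(position, orientation): joint-space move of the TCP to a pose.
- move_l(position, feed=0.15, rotation=None, max_force=None): straight line of the TCP; rotation=None keeps the orientation; feed is the mean speed in m/s. With max_force (N) it stops when the force on the tool has changed by that much, and returns True; else False.
- set_joints(angles): joint-space move.
- gripper_to(opening, f_grip=None): finger opening in m; f_grip is the grip in N (None keeps the last); returns when the fingers have stopped.
- hold(seconds).
- inverse_kinematics(position, orientation): joint angles nearest the present ones, or None.
- observe(): the state.
- get_image(name): name is "scene" or "top" or "wrist"; returns (picture, depth): 480x640x3 uint8, red, green, blue; 480x640 float32, m along the optical axis (not along the pixel's ray), 0 where there is no reading.
- get_calibration(name): a dict with "intrinsics" (3x3 intrinsics, pixels), "world_from_camera" (4x4, takes a point from camera to world coordinates). Camera axes: x right, y down, z forward; pixel columns grow to the right and rows downward; lengths in m; the calibration is good to about 2 mm. A picture is of the moment at which its call begins: read the wrist's pose just before it. get_calibration takes no time and is no camera call; for the wrist camera it gives the pose at the moment of the call.
A pose or a line that the arm cannot do raises Unreachable and nothing moves.
- job_done(): hands the job in, once; it reports no verdict.
The state is a dict: "time_s": time; "q": joint angles; "joint_velocities": joint speeds; "joint_torque": joint torques, N m; "eef_pos": TCP position; "tcp_rot": TCP orientation; "ft_force": force on the tool from outside, world axes, zero at the start; "torque": the same for the moment, N m; "opening": finger opening in m.
Only numpy, scipy, OpenCV 4.12 (cv2) and the standard library are available. Lean on these libraries where they do the work, as an engineer would, in place of code of your own. Each camera call takes 0.05 s, during which the arm holds its last target.

## Working session

There is one attempt and no reset: what is moved stays moved. The work goes in short steps, each a Python script; the robot and the scene stay as the last script left them, time stands still between calls to the robot, and variables do not carry over. Pictures are saved under pics/ and viewed, and the job is handed in when it is done.

```bash
mkdir -p pics; ls
python3 - <<'E'
from plant import *
import cv2,numpy as np
for n in ["scene","top","wrist"]:
    p,d=get_image(n); cv2.imwrite(f"pics/{n}0.png",p[:,:,::-1]); np.save(f"pics/{n}0.npy",d)
    c=get_calibration(n); print(n,np.round(c["intrinsics"],1).tolist(),np.round(c["world_from_camera"],4).tolist())
print(observe())
E
```

```text
pics
scene [[468.4, 0.0, 315.8], [0.0, 468.4, 235.7], [0.0, 0.0, 1.0]] [[0.4809, 0.6367, -0.6028, 1.164], [0.8768, -0.3535, 0.326, -0.3922], [-0.0055, -0.6853, -0.7282, 0.8323], [0.0, 0.0, 0.0, 1.0]]
top [[561.2, 0.0, 321.1], [0.0, 561.2, 226.0], [0.0, 0.0, 1.0]] [[-0.0091, -0.9985, 0.0547, 0.4879], [-0.9999, 0.0086, -0.0086, -0.0512], [0.0081, -0.0548, -0.9985, 1.1767], [0.0, 0.0, 0.0, 1.0]]
wrist [[429.4, 0.0, 324.5], [0.0, 429.4, 242.2], [0.0, 0.0, 1.0]] [[0.3718, -0.8959, -0.243, 0.2953], [-0.9283, -0.3593, -0.0954, -0.5542], [-0.0018, 0.2611, -0.9653, 0.3727], [0.0, 0.0, 0.0, 1.0]]
{'time_s': 0.15, 'q': array([-1.31510318e+00,  2.21059792e-01,  1.52737211e+00,  1.20373522e-05,
        1.39470746e+00, -1.26121666e-01]), 'joint_velocities': array([ 1.05642389e-04, -2.02573817e-03, -4.02491737e-03, -4.95640700e-05,
        7.53914070e-04,  9.36591029e-04]), 'joint_torque': array([ 1.47749024e-04, -4.97486830e+01, -3.89903605e+01, -2.21702689e-04,
        7.22658529e-03,  2.19376756e-05]), 'eef_pos': array([ 0.23274378, -0.57953178,  0.23042877]), 'tcp_rot': array([-1.70457793,  1.56924957,  1.81882742]), 'ft_force': array([-0.06909651, -0.17337235, -0.20802327]), 'torque': array([-0.01365826, -0.04345905, -0.08860308]), 'opening': 0.08542029479662379}
```

View pics/scene0.png

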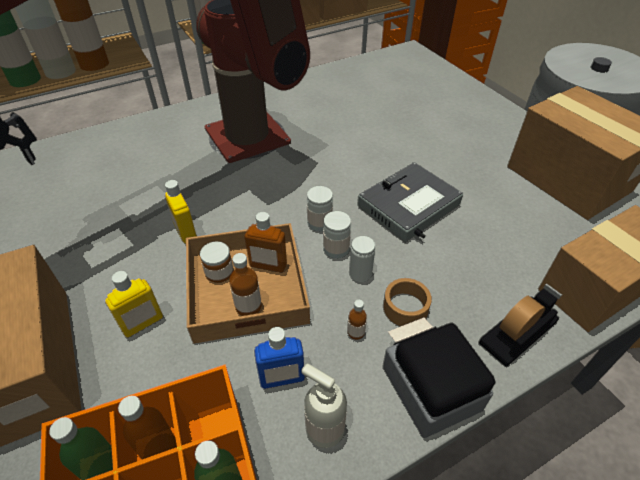

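View pics/top0.png

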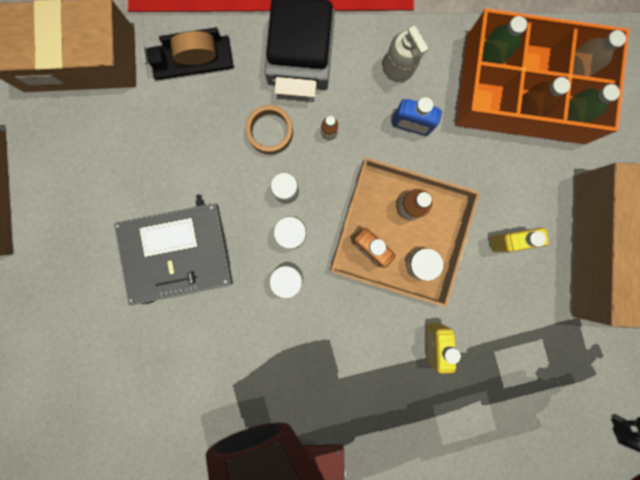

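View pics/wrist0.png

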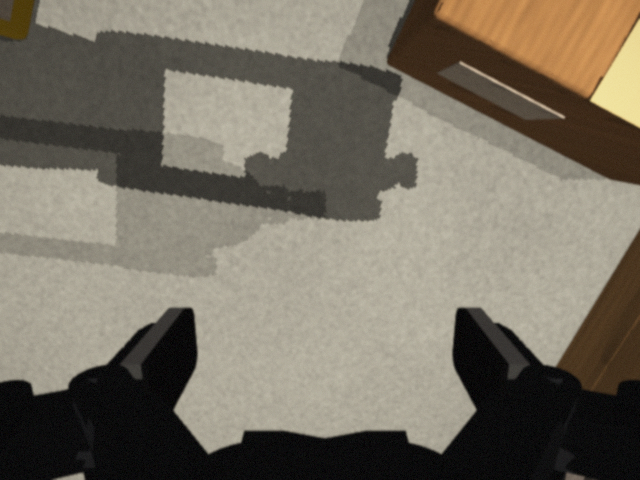

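The top view shows the lamp at about (172,255), with its window at (168,237), tape at (171,267) and dimmer cap at (191,278). The tray holds the flask (cap at (377,247)), the squat jar (427,264) and the round bottle (415,203). The jars and can stand in a column at about x=287. I'll measure all of these by casting rays.

```bash
cat > h.py <<'E'
from plant import *
import cv2,numpy as np
from scipy.spatial.transform import Rotation as Ro
def ray(cal,uv,z):
    K=np.array(cal["intrinsics"]);T=np.array(cal["world_from_camera"])
    uv=np.atleast_2d(np.array(uv,float))
    d=np.c_[(uv[:,0]-K[0,2])/K[0,0],(uv[:,1]-K[1,2])/K[1,1],np.ones(len(uv))]@T[:3,:3].T
    s=(z-T[2,3])/d[:,2]
    return T[:3,3]+d*s[:,None]
def proj(cal,P):
    K=np.array(cal["intrinsics"]);T=np.array(cal["world_from_camera"])
    p=(np.atleast_2d(P)-T[:3,3])@T[:3,:3]
    return np.c_[K[0,0]*p[:,0]/p[:,2]+K[0,2],K[1,1]*p[:,1]/p[:,2]+K[1,2]]
def rot(a):
    "tool down, jaws (tool y) along world angle a"
    x=np.array([0,0,-1.]);y=np.array([np.cos(a),np.sin(a),0]);z=np.cross(x,y)
    return Ro.from_matrix(np.c_[x,y,z]).as_euler('xyz')
def blobs(mask,amin):
    n,l,s,c=cv2.connectedComponentsWithStats(mask.astype(np.uint8))
    return [(c[i],s[i],l==i) for i in range(1,n) if s[i,4]>=amin]
E
python3 - <<'E'
from h import *
p=cv2.imread("pics/top0.png");cal=get_calibration("top")
hsv=cv2.cvtColor(p,cv2.COLOR_BGR2HSV)
w=(hsv[...,2]>215)&(hsv[...,1]<40)
for c,s,m in blobs(w,60):
    r=cv2.minAreaRect(np.argwhere(m)[:,::-1].astype(np.float32))
    print(np.round(c,1),s[4],np.round(r[1],1),round(r[2],1),np.round(ray(cal,c,.048)[0],4),np.round(ray(cal,c,.1)[0],4),np.round(ray(cal,c,.161)[0],4))
a=cv2.resize(p[190:320,100:250],None,fx=4,fy=4,interpolation=2);cv2.imwrite("pics/t_lamp.png",a)
a=cv2.resize(p[150:310,325:485],None,fx=3.7,fy=3.7,interpolation=2);cv2.imwrite("pics/t_tray.png",a)
E
```

```text
[518.4  23.7] 149 [12.7 12.7] 45.0 [ 0.9638 -0.4714  0.048 ] [ 0.9419 -0.4521  0.1   ] [ 0.9161 -0.4293  0.161 ]
[418.2  38.6] 164 [25.6  6.8] 61.9 [ 0.9337 -0.2639  0.048 ] [ 0.9132 -0.2541  0.1   ] [ 0.8891 -0.2426  0.161 ]
[617.2  38. ] 122 [11.3 11.3] 45.0 [ 0.9324 -0.6748  0.048 ] [ 0.912 -0.646  0.1  ] [ 0.8879 -0.6123  0.161 ]
[296.   86.5] 438 [36.6 13. ] 5.2 [ 0.8354 -0.0122  0.048 ] [ 0.8194 -0.014   0.1   ] [ 0.8006 -0.0161  0.161 ]
[561.4  84.8] 155 [13. 13.] 90.0 [ 0.8353 -0.5562  0.048 ] [ 0.8193 -0.5329  0.1   ] [ 0.8005 -0.5056  0.161 ]
[611.2  92. ] 146 [12. 13.] 90.0 [ 0.8196 -0.6581  0.048 ] [ 0.8043 -0.6301  0.1   ] [ 0.7864 -0.5973  0.161 ]
[425.3 104. ] 151 [12. 13.] 90.0 [ 0.7972 -0.2759  0.048 ] [ 0.783  -0.2655  0.1   ] [ 0.7663 -0.2534  0.161 ]
[283.5 185.1] 479 [24. 23.] 90.0 [0.6331 0.0144 0.048 ] [0.6265 0.0113 0.1   ] [0.6186 0.0078 0.161 ]
[424. 199.] 136 [12. 12.] 90.0 [ 0.6025 -0.2695  0.048 ] [ 0.5972 -0.2594  0.1   ] [ 0.5911 -0.2476  0.161 ]
[289.3 232.2] 728 [30. 29.] 90.0 [0.5378 0.0032 0.048 ] [0.5355 0.0007 0.1   ] [ 0.5328 -0.0022  0.161 ]
[167.8 237. ] 1425 [27.3 52. ] 78.7 [0.5303 0.2471 0.048 ] [0.5284 0.2334 0.1   ] [0.5261 0.2173 0.161 ]
[537.6 238.4] 145 [12.7 12.7] 45.0 [ 0.5209 -0.4976  0.048 ] [ 0.5193 -0.477   0.1   ] [ 0.5176 -0.4529  0.161 ]
[377.6 246.8] 170 [13.4 14.1] 45.0 [ 0.5067 -0.1743  0.048 ] [ 0.5059 -0.1686  0.1   ] [ 0.5049 -0.162   0.161 ]
[427.  264.2] 739 [29.7 29.7] 45.0 [ 0.4711 -0.2731  0.048 ] [ 0.4718 -0.2629  0.1   ] [ 0.4727 -0.2509  0.161 ]
[285.3 282. ] 738 [30. 29.] 90.0 [0.4381 0.0117 0.048 ] [0.4404 0.0088 0.1   ] [0.443  0.0054 0.161 ]
[452.4 355.6] 162 [13. 13.] 90.0 [ 0.2887 -0.3203  0.048 ] [ 0.2979 -0.3079  0.1   ] [ 0.3087 -0.2934  0.161 ]
```

View pics/t_lamp.png

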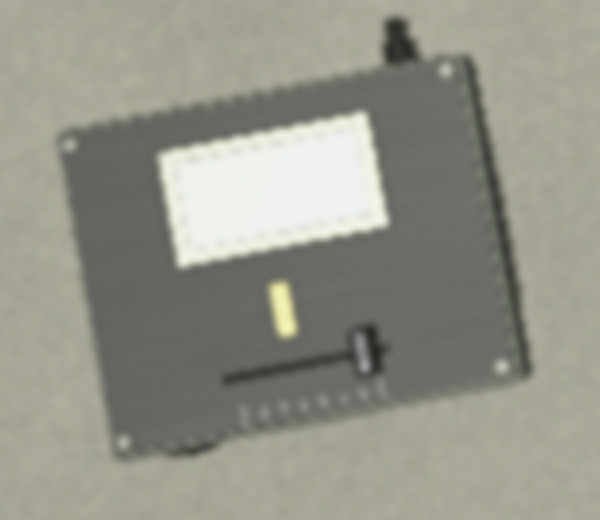

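View pics/t_tray.png

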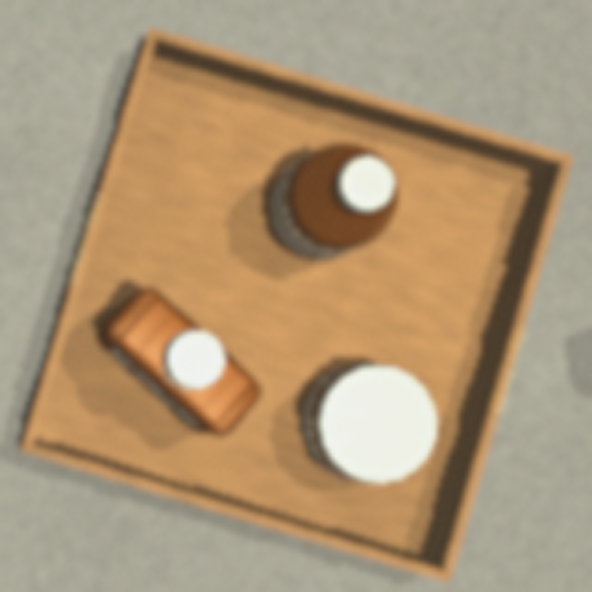

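Run:
```python
from h import *
R=Ro.from_euler('xyz',observe()["tcp_rot"]).as_matrix();print(R.round(3))
cal=get_calibration("top")
# dimmer cap top (crop px /4 + offset)
cap=ray(cal,[100+366/4,190+350/4],.064)[0];tape=ray(cal,[100+283/4,190+310/4],.045)[0]
print(cap,tape)
yaw=np.radians(11.5)
lc=np.array([.5303,.2471])-.034*np.array([np.cos(yaw),np.sin(yaw)])
ey=np.array([-np.sin(yaw),np.cos(yaw)])
for n,P in(("cap",cap),("tape",tape)):
    print(n,(P[:2]-lc)@np.array([np.cos(yaw),np.sin(yaw)]),(P[:2]-lc)@ey)
for a in (yaw+np.pi/2,yaw-np.pi/2): print(a,inverse_kinematics([cap[0],cap[1],.2],rot(a)))
for a in np.radians([-46,134]): print("flask",a,inverse_kinematics([.505,-.162,.25],rot(a)))
for a in (yaw,yaw-np.pi): print("win",a,inverse_kinematics([.53,.247,.25],rot(a)))
```

```text
[[-0.     0.373 -0.928]
 [ 0.001 -0.928 -0.373]
 [-1.    -0.002 -0.   ]]
[0.44931715 0.19573983 0.064     ] [0.46905179 0.24160093 0.045     ]
cap -0.05559666804153128 -0.03418371951701096
tape -0.027114971664515933 0.006822254584233521
1.7715091907742444 [ 2.49776560e-01 -8.15606896e-02  1.90459390e+00 -4.44089210e-16
  1.31855944e+00 -1.52173263e+00]
-1.3700834628155487 [ 2.49776560e-01 -8.15606896e-02  1.90459390e+00 -4.44089210e-16
  1.31855944e+00  1.61986002e+00]
flask -0.8028514559173916 [-0.45917383 -0.01927769  1.74957482  0.          1.41129553  0.34367762]
flask 2.3387411976724017 None
win 0.2007128639793479 [ 3.01281392e-01  1.12829354e-01  1.61269883e+00 -4.44089210e-16
  1.41606447e+00  1.00568528e-01]
win -2.9408797896104453 None<sys>:0: UserWarning: Gimbal lock detected. Setting third angle to zero since it is not possible to uniquely determine all angles.
```

```bash
cat > look.py <<'E'
from h import *
def snap(name):
    cal=get_calibration("wrist");p,d=get_image("wrist");cv2.imwrite(f"pics/{name}.png",p[:,:,::-1]);np.save(f"pics/{name}.npy",d)
    import pickle;pickle.dump(cal,open(f"pics/{name}.pkl","wb"));return cal,p
E
python3 -W ignore - <<'E'
from look import *
P=observe()["eef_pos"];move_l([P[0],P[1],.32],feed=.3)
a=-1.37
gripper_to(.04,f_grip=30)
movep([.455,.215,.20],rot(a))
hold(.3)
snap("w1");o=observe();print(o["time_s"],o["eef_pos"],o["ft_force"])
E
```

```text
4.375 [0.45511938 0.21480986 0.19999895] [-0.54072079 -0.45366552  0.38322214]
```

View pics/w1.png

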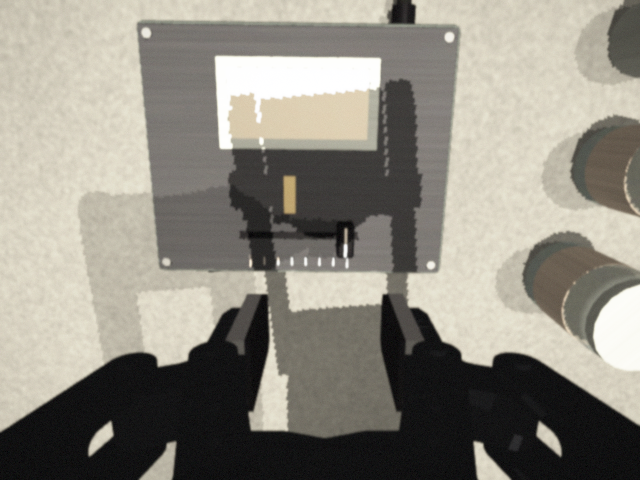

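The wrist view shows the dimmer cap at (345,240), the tape at (289,195), the lid screws near the corners and the window with a pale rim.

```bash
python3 -W ignore - <<'E'
from h import *
import pickle
cal=pickle.load(open("pics/w1.pkl","rb"));p=cv2.imread("pics/w1.png")
hsv=cv2.cvtColor(p,cv2.COLOR_BGR2HSV)
S=[]
for c0 in [(146,33),(449,38),(431,265),(166,262)]:
    x,y=c0;sub=hsv[y-9:y+10,x-9:x+10,2]; m=sub>190
    S.append(np.argwhere(m).mean(0)[::-1]+[x-9,y-9])
S=np.array(S);W=ray(cal,S,.0455)[:,:2];print(S.round(1),W.round(4))
e=(W[0]-W[1])+(W[3]-W[2]);yaw=np.arctan2(-e[0],e[1]);e2=(W[0]-W[3])+(W[1]-W[2]);print("yaw",np.degrees(yaw),np.degrees(np.arctan2(e2[1],e2[0])),"centre",W.mean(0), np.linalg.norm(W[0]-W[1]),np.linalg.norm(W[0]-W[3]))
ex=np.array([np.cos(yaw),np.sin(yaw)]);ey=np.array([-ex[1],ex[0]])
c=W.mean(0)
# tape
m=(hsv[...,0]>10)&(hsv[...,0]<35)&(hsv[...,1]>90)&(hsv[...,2]>110);m[:160]=0;m[230:]=0;m[:,:270]=0;m[:,310:]=0
t=max(blobs(m,50),key=lambda b:b[1][4]);r=cv2.minAreaRect(np.argwhere(t[2])[:,::-1].astype(np.float32));print(t[0],t[1],r)
T=ray(cal,r[0],.045)[0,:2];print("tape lamp",(T-c)@ex,(T-c)@ey)
# index line
m=(hsv[...,2]>110);m[:224]=0;m[256:]=0;m[:,:338]=0;m[:,354:]=0
for l in blobs(m,5):
    L=ray(cal,l[0],.064)[0,:2];print(l[0],l[1],"line",L,(L-c)@ex,(L-c)@ey)
w=c+.034*ex;print("window",w)
# window outer outline from image
q=np.array([(216,57),(380,58),(377,150),(220,149)]);Q=ray(cal,q,.048)[:,:2];print("win meas",Q.mean(0),(Q-c)@np.c_[ex,ey])
a=cv2.resize(p[170:270,240:400],None,fx=5,fy=5,interpolation=2);cv2.imwrite("pics/w1c.png",a)
E
```

```text
[[145.5  32.7]
 [449.   36.6]
 [432.1 268.4]
 [163.5 264.2]] [[0.5545 0.3512]
 [0.5903 0.1624]
 [0.4385 0.1322]
 [0.4029 0.3243]]
yaw 10.618594894899841 10.645309856510622 centre [0.49655677 0.24251761] 0.19218928823000272 0.1539173818448891
[289.25733634 194.54401806] [283 176  13  38 443] ((289.0, 194.5), (37.0, 12.0), 90.0)
tape lamp -0.024838916195387986 0.006162857768700242
[345.14414414 243.05405405] [343 228   5  28 111] line [0.44938758 0.20024315] -0.05415137514288337 -0.032858652824322127
window [0.52997454 0.2487828 ]
win meas [0.53080275 0.24834743] [[ 0.06293643  0.05168475]
 [ 0.06381242 -0.05262278]
 [ 0.00651045 -0.05335629]
 [ 0.0056759   0.0519722 ]]
```

View pics/w1c.png

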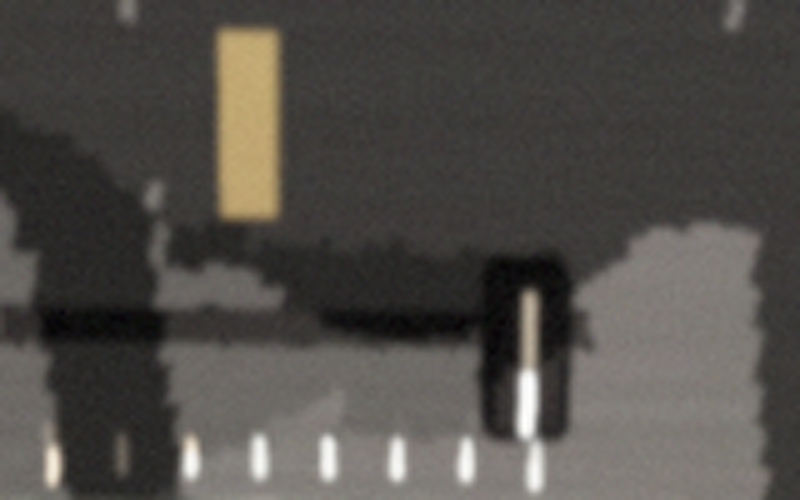

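```bash
python3 -W ignore - <<'E'
from look import *
yaw=np.radians(10.8);ey=np.array([-np.sin(yaw),np.cos(yaw)]);ex=np.array([np.cos(yaw),np.sin(yaw)])
C=np.array([.4490,.1995]);a=yaw-np.pi/2
movep([*C,.12],rot(a))
s=move_l([*C,.053],feed=.06,max_force=8);print("stopped",s)
gripper_to(0.0,f_grip=25)
o=observe();print(o["time_s"],o["eef_pos"],o["ft_force"],o["opening"])
D=C+ey*.039
s=move_l([*D,.053],feed=.03);
o=observe();print(o["time_s"],o["eef_pos"],o["ft_force"],o["opening"])
snap("w2")
E
```

```text
stopped False
6.425 [0.44931691 0.19959188 0.05349071] [-0.80440427  0.13044722  2.5204444 ] 0.011033234144559272
7.875 [0.44204033 0.23794394 0.0534706 ] [-0.71677778 -1.02081963  4.13532697] 0.011204293405464277
```

View pics/w2.png

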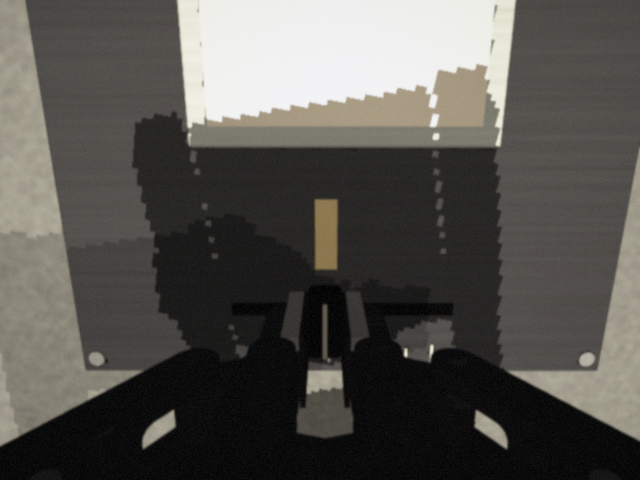

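The index line is at about column 325 and the tape centre at about 326, so they're nearly level. I'll compute the exact offset.

```bash
cat > dm.py <<'E'
from h import *
import pickle
def meas(n,box_t,box_l,thr):
    cal=pickle.load(open(f"pics/{n}.pkl","rb"));p=cv2.imread(f"pics/{n}.png");hsv=cv2.cvtColor(p,cv2.COLOR_BGR2HSV)
    yaw=np.radians(10.8);ex=np.array([np.cos(yaw),np.sin(yaw)]);ey=np.array([-ex[1],ex[0]])
    def reg(m,b):
        z=np.zeros_like(m);z[b[1]:b[3],b[0]:b[2]]=m[b[1]:b[3],b[0]:b[2]];return max(blobs(z,5),key=lambda q:q[1][4])
    t=reg((hsv[...,1]>90)&(hsv[...,2]>90),box_t);l=reg(hsv[...,2]>thr,box_l)
    T=ray(cal,t[0],.045)[0,:2];L=ray(cal,l[0],.064)[0,:2]
    print("tape",t[0],t[1],T,"line",l[0],l[1],L,"line-tape y:",(L-T)@ey,"x:",(L-T)@ex)
E
python3 - <<'E'
from dm import *
meas("w2",(300,190,350,280),(316,296,334,362),90)
E
```

```text
tape [325.68058191 233.65464896] [ 315  199   23   71 1581] [0.47126182 0.24380062] line [324.5 331.5] [324 306   2  52 104] [0.44246594 0.23875614] line-tape y: 0.00044068680967549313 x: -0.02923106255767649
```

```bash
python3 -W ignore - <<'E'
from look import *
gripper_to(.03)
P=observe()["eef_pos"]
move_l([P[0],P[1],.15],feed=.12)
hold(.2);snap("w3");print(observe()["time_s"])
E
```

```text
9.4583
```

View pics/w3.png

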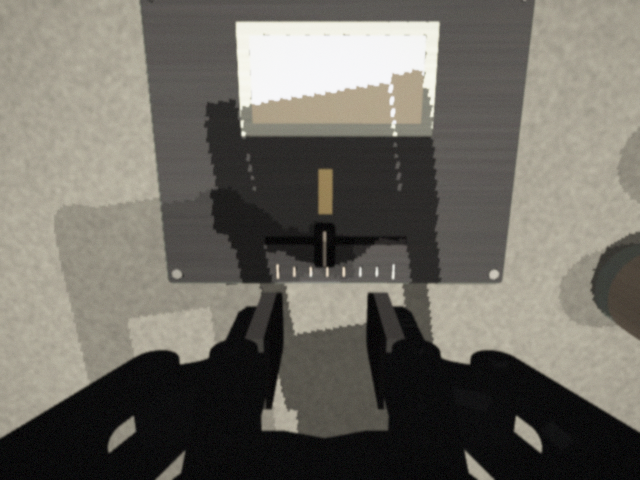

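The line and tape both sit near column 325 after release. Next I'll move above the flask.

```bash
python3 -W ignore - <<'E'
from dm import *
meas("w3",(310,160,340,220),(318,226,332,268),90)
import pickle
cal=pickle.load(open("pics/w3.pkl","rb"))
# window rim corners
Q=ray(cal,[(236,22),(439,22),(433,136),(241,136)],.048)[:,:2];print(Q.mean(0),np.degrees(np.arctan2(*( (Q[0]-Q[1]+Q[3]-Q[2])*[-1,1]))))
S=ray(cal,[(176,274),(494,274)],.0455)[:,:2];e=S[0]-S[1];print("screw yaw",np.degrees(np.arctan2(-e[0],e[1])),np.linalg.norm(e))
from look import *
P=observe()["eef_pos"];move_l([P[0],P[1],.30],feed=.3)
movep([.505,-.162,.30],rot(np.radians(-46)))
gripper_to(.06)
hold(.3);snap("w4");o=observe();print(o["time_s"],o["eef_pos"])
E
```

```text
tape [324.91730475 190.77488515] [318 169  15  46 653] [0.47139993 0.24388213] line [324.05555556 243.96296296] [323 232   3  33  54] [0.44527414 0.23941064] line-tape y: 0.0005031923673558193 x: -0.02650090578909721
[0.53077682 0.24849563] 10.747615898831937
screw yaw 10.754946030868174 0.19251081401966547
12.3583 [ 0.50500731 -0.16200961  0.30002186]
```

View pics/w4.png

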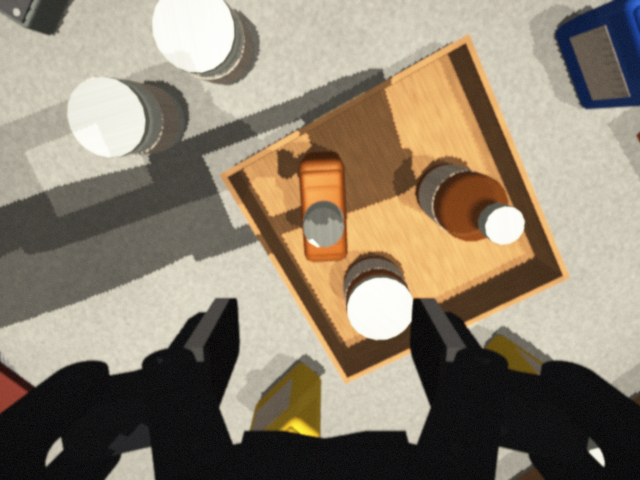

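```bash
python3 -W ignore - <<'E'
from h import *
p=cv2.imread("pics/w4.png")
a=cv2.resize(p[140:280,270:380],None,fx=5,fy=5,interpolation=2)[:600];cv2.imwrite("pics/w4c.png",a)
hsv=cv2.cvtColor(p,cv2.COLOR_BGR2HSV)
print([hsv[200,x].tolist() for x in range(290,360,4)])
print([hsv[240,x].tolist() for x in range(290,360,4)])
E
```

```text
[[16, 144, 209], [16, 141, 217], [15, 144, 207], [12, 211, 144], [14, 177, 236], [16, 168, 245], [15, 165, 243], [14, 158, 227], [13, 142, 198], [12, 150, 201], [13, 171, 230], [15, 179, 238], [14, 185, 232], [12, 219, 161], [14, 157, 122], [15, 156, 131], [14, 148, 129], [14, 144, 133]]
[[17, 136, 236], [18, 131, 240], [17, 134, 239], [16, 141, 230], [12, 172, 179], [30, 12, 242], [28, 21, 210], [28, 25, 165], [25, 26, 165], [28, 23, 165], [23, 26, 168], [32, 26, 159], [12, 116, 194], [12, 203, 201], [13, 175, 156], [19, 128, 245], [18, 129, 244], [18, 132, 243]]
```

View pics/w4c.png

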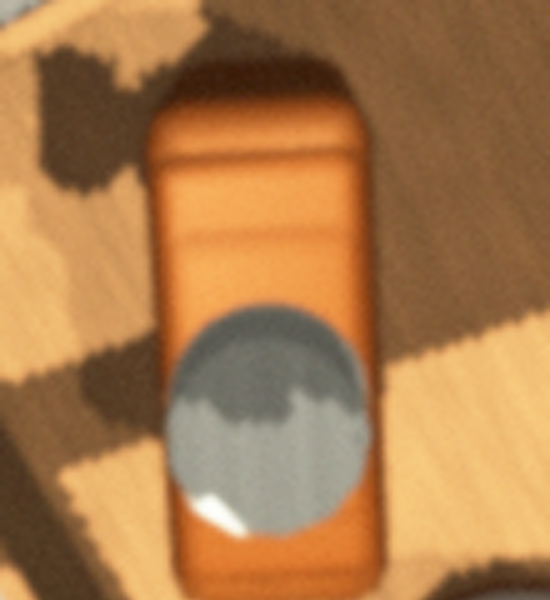

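```bash
python3 -W ignore - <<'E'
from h import *
import pickle
cal=pickle.load(open("pics/w4.pkl","rb"))
f=lambda x,y:(x/5+270-.4,y/5+140-.4)
print("cam",cal["world_from_camera"][:3,3])
print("cap",ray(cal,[f(268,433)],.161), "dia",np.linalg.norm(np.diff(ray(cal,[f(165,433),f(371,433)],.161),axis=0)))
E_=ray(cal,[f(148,140),f(175,560),f(368,140),f(385,560)],.108)[:,:2]
l=E_[0]-E_[1];r=E_[2]-E_[3];w=(E_[0]+E_[1]-E_[2]-E_[3])/2
print(np.degrees(np.arctan2(l[1],l[0])),np.degrees(np.arctan2(r[1],r[0])),np.linalg.norm(w),E_.mean(0))
# body ridge lines (across) for check: shoulder line ends
q=ray(cal,[f(158,162),f(365,150)],.111)[:,:2];d=q[0]-q[1];print("across",np.degrees(np.arctan2(d[1],d[0])))
# top view: body outline angle
p=cv2.imread("pics/top0.png");ct=get_calibration("top")
g=lambda x,y:(x/3.7+325-.4,y/3.7+150-.4)
q=ray(ct,[g(150,288),g(262,388),g(108,335),g(215,433)],.108)[:,:2]
for d in(q[0]-q[1],q[2]-q[3]):print("top wide",np.degrees(np.arctan2(d[1],d[0])))
E
```

```text
cam [ 0.55368597 -0.11514163  0.44230647]
cap [[ 0.50631946 -0.15968024  0.161     ]] dia 0.02768562253453482
46.787575464510304 46.94226325824435 0.03398956019736118 [ 0.50660218 -0.15949278]
across 137.23622470343503
top wide 47.60383376931831
top wide 46.92872662107743
```

```bash
python3 -W ignore - <<'E'
from look import *
C=[.506,-.160];R=rot(np.radians(-43))
movep([*C,.22],R)
print(move_l([*C,.127],feed=.06,max_force=10))
o=observe();print(o["eef_pos"],o["ft_force"])
gripper_to(0.0,f_grip=60);hold(.3)
o=observe();print(o["time_s"],o["eef_pos"],o["ft_force"],o["torque"],o["opening"])
move_l([*C,.147],feed=.04);hold(.3)
o=observe();print(o["time_s"],o["eef_pos"],o["ft_force"],o["torque"],o["opening"])
snap("w5");p,_=get_image("scene");cv2.imwrite("pics/s5.png",p[:,:,::-1])
a=cv2.resize(p[170:350,160:340,::-1],None,fx=3.2,fy=3.2,interpolation=2);cv2.imwrite("pics/s5c.png",a)
E
```

```text
False
[ 0.50629206 -0.16013183  0.12744546] [-0.42227702 -0.81691174  0.30672105]
15.175 [ 0.5062522  -0.1600873   0.12741411] [-1.20847092  0.36350895  4.37757646] [0.14063905 0.20341787 0.04456868] 0.026648217680640792
16.125 [ 0.50586447 -0.1599454   0.14676488] [-0.79261575  0.41519943 -3.20512397] [ 0.03133409  0.02144724 -0.01415341] 0.026349828853537458
```

View pics/w5.png

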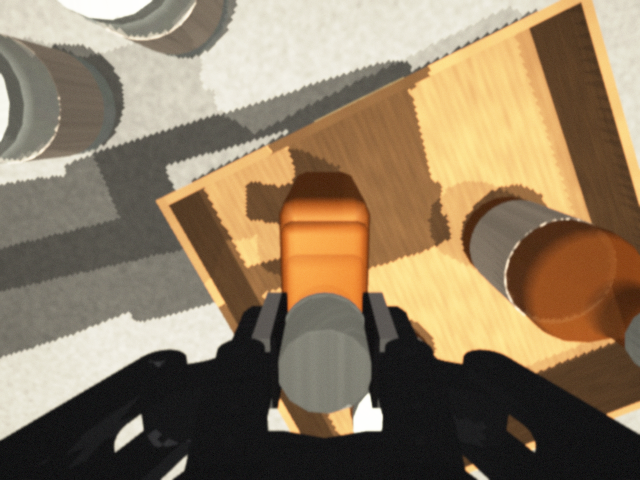

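View pics/s5c.png

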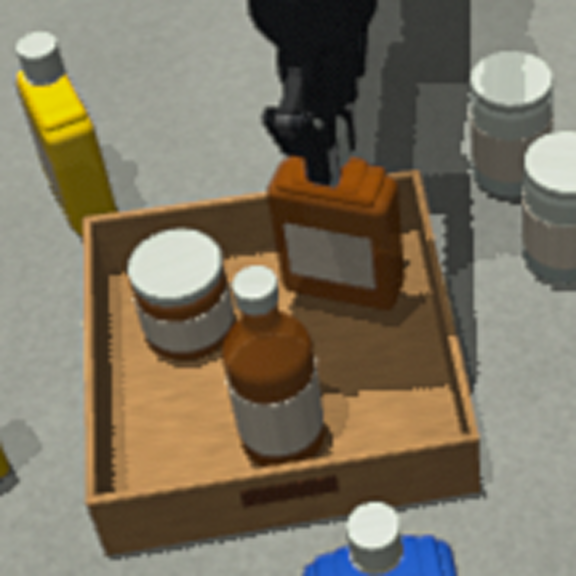

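The flask is off the floor, upright and aligned with the jaws. The cap top is centred near (324,366). I'll work out the in-hand offset and then carry it over.

```bash
python3 -W ignore - <<'E'
from look import *
import pickle
cal=pickle.load(open("pics/w5.pkl","rb"))
c=ray(cal,[(324.5,366),(278.5,366),(371,366)],.1803);print(c,np.linalg.norm(c[1]-c[2]))
P=observe()["eef_pos"];print("off",c[0,:2]-P[:2])
# body edge angle at shoulder top height
E_=ray(cal,[(281,215),(282,285),(369,215),(368,285)],.127)[:,:2]
for d in(E_[0]-E_[1],E_[2]-E_[3]):print(np.degrees(np.arctan2(d[1],d[0])))
w=E_[0]-E_[2];print(np.linalg.norm(w),np.degrees(np.arctan2(w[1],w[0])))
C=P[:2]
move_l([.506,-.160,.30],feed=.1);hold(.2)
W=[.5305,.2483];R=rot(np.radians(10.75))
move_l([*W,.30],feed=.13,rotation=R);hold(.5)
o=observe();print(o["time_s"],o["eef_pos"],o["ft_force"],o["opening"])
snap("w6")
for n in("scene","top"):
    p,_=get_image(n);cv2.imwrite(f"pics/{n}6.png",p[:,:,::-1])
E
```

```text
[[ 0.50708876 -0.15884455  0.1803    ]
 [ 0.49752008 -0.14990849  0.1803    ]
 [ 0.51676094 -0.16787727  0.1803    ]] 0.026326565173813096
off [0.00119233 0.0011433 ]
46.23806385254937
47.69994244440853
0.03382791415773735 136.9529831847164
21.9083 [0.53051916 0.24830348 0.30001697] [ 0.99529854  0.05182299 -4.30515024] 0.026451220793591093
```

View pics/w6.png

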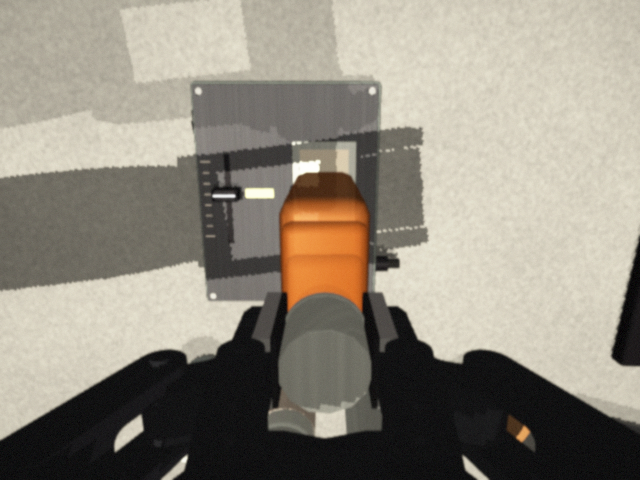

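View pics/scene6.png

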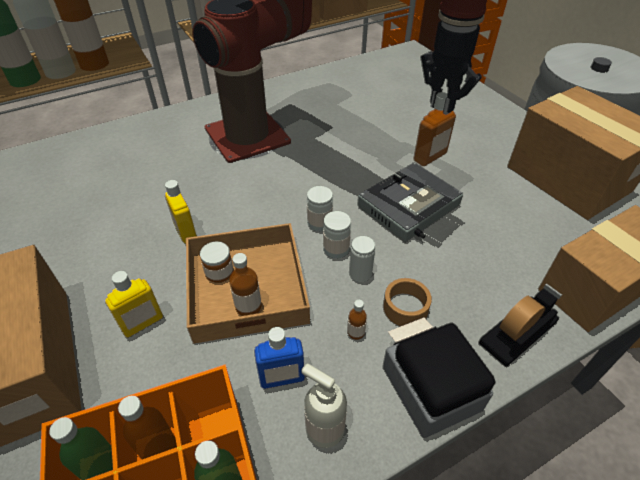

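The flask is over the lamp and unchanged in the hand: the wrist view shows the cap where it was in w5. All the bystanders are where they were. I'll lower it to 3 cm above the pane and check against the scene and top views.

```bash
python3 -W ignore - <<'E'
from look import *
W=[.5306,.2475]
move_l([*W,.20],feed=.08,max_force=8);hold(.5)
o=observe();print(o["time_s"],o["eef_pos"],o["ft_force"],o["opening"])
snap("w7")
for n in("scene","top"):
    p,_=get_image(n);cv2.imwrite(f"pics/{n}7.png",p[:,:,::-1])
    b={"scene":(350,80,470,250),"top":(100,170,260,310)}[n]
    a=cv2.resize(p[b[1]:b[3],b[0]:b[2],::-1],None,fx=3.5 if n=="scene" else 4,fy=3.5 if n=="scene" else 4,interpolation=2);cv2.imwrite(f"pics/{n}7c.png",a)
E
```

```text
23.9583 [0.53059516 0.24752029 0.20002622] [-0.34156027  0.79044563 -3.55664562] 0.0265872940977824
```

View pics/scene7c.png

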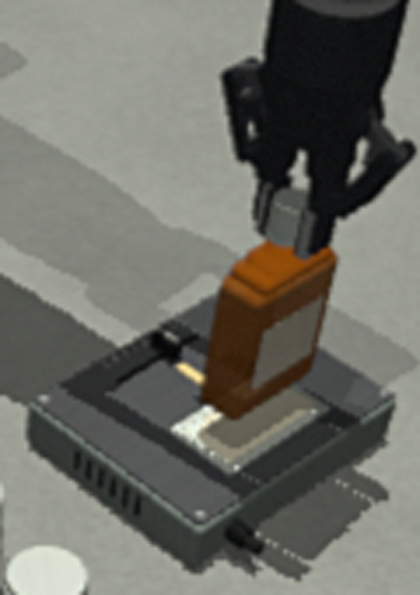

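View pics/top7c.png

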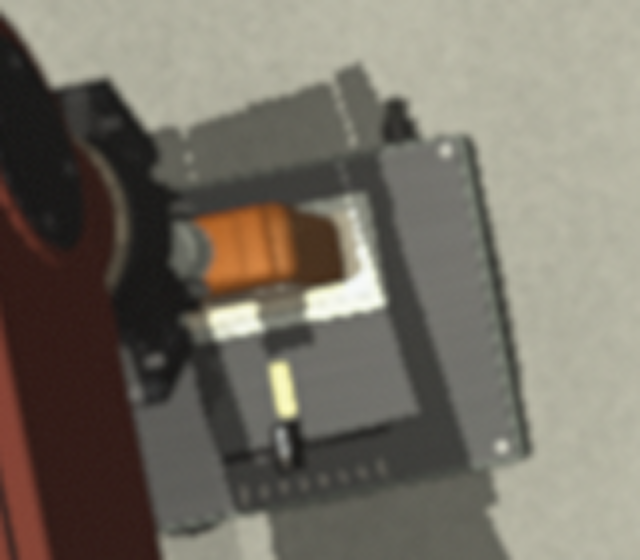

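View pics/w7.png

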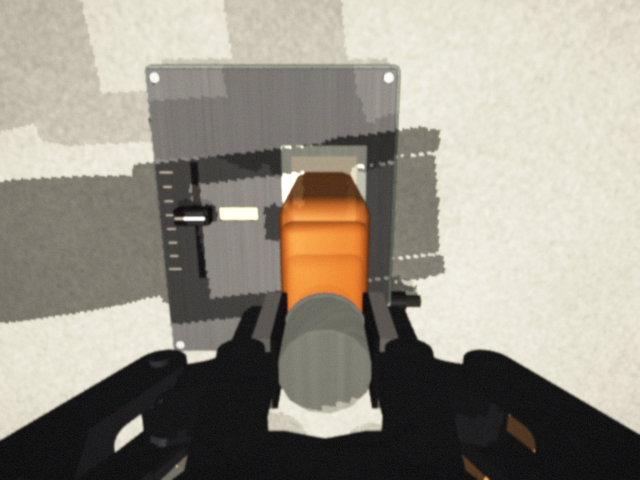

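```bash
python3 -W ignore - <<'E'
from h import *
cal=get_calibration("scene")
yaw=np.radians(10.75);ex=np.array([np.cos(yaw),np.sin(yaw),0]);ey=np.array([-ex[1],ex[0],0])
B=np.array([.5306,.2487,.0776]);W=np.array([.5306,.2484,.048])
f=lambda P:(proj(cal,P)-[350,80])*3.5
g=lambda P:(proj(get_calibration("top"),P)-[100,170])*4
Fc=[B+s*.018*ex+t*.042*ey for s,t in((1,-1),(1,1),(-1,-1),(-1,1))];print("flask base pred (crop)",f(np.array(Fc)).round())
Wc=[W+s*.0285*ex+t*.0525*ey for s,t in((1,-1),(1,1),(-1,-1),(-1,1))];print("rim pred",f(np.array(Wc)).round())
print("top: base",g(np.array(Fc)).round().tolist(),"rim",g(np.array(Wc)).round().tolist())
Sh=[B+[0,0,.106]+s*.018*ex+t*.042*ey for s,t in((1,-1),(1,1),(-1,-1),(-1,1))];print("shoulder top",g(np.array(Sh)).round().tolist(),f(np.array(Sh)).round().tolist())
p=cv2.imread("pics/scene7.png");c=p[150:235,390:475]
cv2.imwrite("pics/s7z.png",cv2.resize(c,None,fx=7,fy=7,interpolation=2))
E
```

```text
flask base pred (crop) [[235. 423.]
 [316. 371.]
 [195. 396.]
 [277. 345.]]
rim pred [[229. 469.]
 [329. 404.]
 [168. 426.]
 [268. 364.]]
top: base [[330.0, 212.0], [160.0, 246.0], [343.0, 285.0], [174.0, 318.0]] rim [[361.0, 191.0], [155.0, 232.0], [382.0, 303.0], [176.0, 344.0]]
shoulder top [[273.0, 198.0], [85.0, 235.0], [287.0, 278.0], [100.0, 315.0]] [[260.0, 299.0], [346.0, 247.0], [218.0, 272.0], [304.0, 222.0]]
```

View pics/s7z.png

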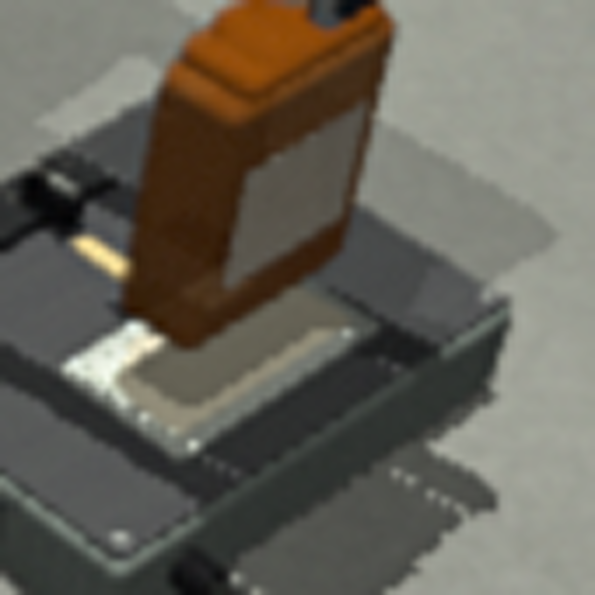

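```bash
python3 -W ignore - <<'E'
from h import *
p=cv2.imread("pics/top7.png");c=p[205:260,135:205]
cv2.imwrite("pics/t7z.png",cv2.resize(c,None,fx=10,fy=10,interpolation=2))
p=cv2.imread("pics/w7.png");c=p[130:430,170:480]
cv2.imwrite("pics/w7z.png",cv2.resize(c,None,fx=2,fy=2,interpolation=2)[:600])
E
```

```text
(no output)
```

View pics/t7z.png

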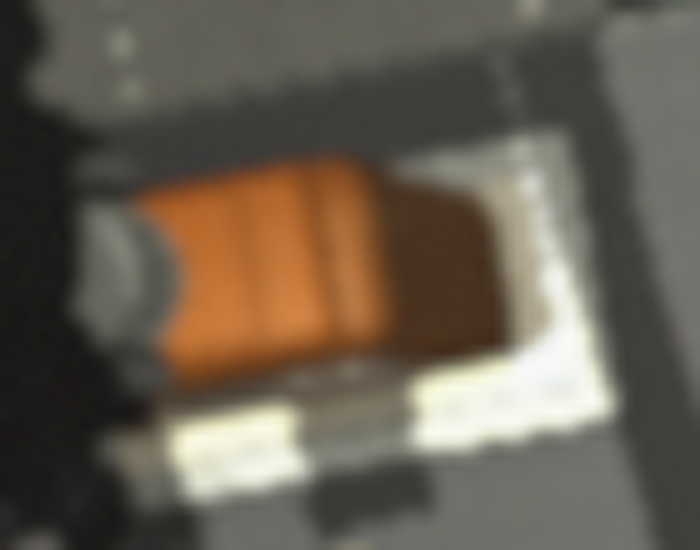

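View pics/w7z.png

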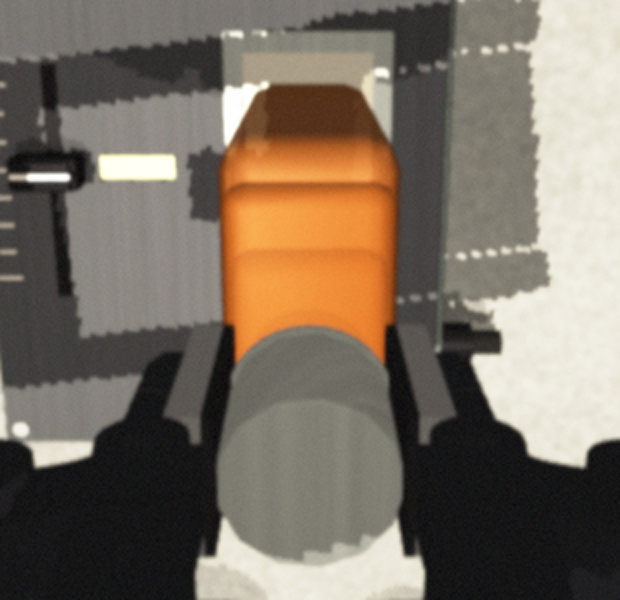

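```bash
python3 -W ignore - <<'E'
from h import *
import pickle
yaw=np.radians(10.75);ex=np.array([np.cos(yaw),np.sin(yaw)]);ey=np.array([-ex[1],ex[0]])
ct=get_calibration("top");cw=pickle.load(open("pics/w7.pkl","rb"))
W=np.array([.5306,.2484])
def L(cal,uv,z):return np.c_[(ray(cal,uv,z)[:,:2]-W)@ex,(ray(cal,uv,z)[:,:2]-W)@ey].round(4).tolist()
t=lambda x,y:(x/10+135-.45,y/10+205-.45); w=lambda x,y:(x/2+170-.25,y/2+130-.25)
print("top base end",L(ct,[t(497,270)],.0776),"bodytop end",L(ct,[t(380,255)],.180),"rim",L(ct,[t(560,130),t(612,410)],.048))
print("wri base end",L(cw,[w(315,86)],.0776),"bodytop end",L(cw,[w(310,145)],.180),"rim",L(cw,[w(222,32),w(393,32)],.048))
# sides
print("wri cap",L(cw,[w(310,470)],.161+.0726))
# scene: end-face corner pts
cs=get_calibration("scene");s=lambda x,y:(x/7+390-.43,y/7+150-.43)
print("scene base corners",L(cs,[s(125,302),s(187,348),s(345,247)],.0776),"rim",L(cs,[s(62,368),s(187,458),s(375,325)],.048))
E
```

```text
top base end [[0.0011, -0.0421]] bodytop end [[-0.0015, -0.0451]] rim [[0.029, -0.0531], [-0.0284, -0.053]]
wri base end [[0.0029, 0.0382]] bodytop end [[0.0012, 0.0378]] rim [[-0.028, 0.0531], [0.0292, 0.053]]
wri cap [[0.0011, 0.0004]]
scene base corners [[-0.0162, -0.0379], [0.0134, -0.0391], [0.0133, 0.0428]] rim [[-0.0268, -0.0528], [0.032, -0.053], [0.0288, 0.0491]]
```

```bash
python3 -W ignore - <<'E'
from h import *
import pickle
def pt(n,u,v):
    cal=pickle.load(open(f"pics/{n}.pkl","rb"));d=np.load(f"pics/{n}.npy");K=cal["intrinsics"];T=cal["world_from_camera"]
    z=np.median(d[v-3:v+4,u-3:u+4]);return (T@np.r_[(u-K[0,2])/K[0,0]*z,(v-K[1,2])/K[1,1]*z,z,1])[:3].round(4)
print("w4 cap top",pt("w4",323,228),"tray floor?",pt("w4",390,150))
print("w5 cap",pt("w5",324,370),pt("w5",324,395)); print("w7 cap",pt("w7",324,370),pt("w7",324,395))
print("w7 pane",pt("w7",324,152),"lid",pt("w7",240,170))
E
```

```text
w4 cap top [ 0.5053 -0.1605  0.1606] tray floor? [ 0.5824 -0.1783  0.0049]
w5 cap [ 0.506  -0.1598  0.1801] [ 0.5004 -0.1658  0.1801]
w7 cap [0.5317 0.2471 0.2333] [0.5333 0.239  0.2332]
w7 pane [0.5224 0.2966 0.0473] lid [0.468  0.2739 0.0449]
```

Depth puts the cap top at 0.2333, so the underside is at 0.0773, which agrees with the kinematics. I'll lower 19 mm to leave a 10 mm gap.

```bash
python3 -W ignore - <<'E'
from look import *
print(move_l([.5305,.2477,.1807],feed=.03,max_force=6));hold(1.0)
o=observe();print(o["time_s"],o["eef_pos"],o["ft_force"],o["opening"],abs(o["joint_velocities"]).max())
cal,p=snap("w8");d=np.load("pics/w8.npy");K=cal["intrinsics"];T=cal["world_from_camera"]
z=np.median(d[367:374,321:328]);print((T@np.r_[0,(370-K[1,2])/K[1,1]*z,z,1])[2])
for n in("scene","top"):
    p,_=get_image(n);cv2.imwrite(f"pics/{n}8.png",p[:,:,::-1])
p=cv2.imread("pics/scene8.png");cv2.imwrite("pics/s8z.png",cv2.resize(p[150:235,390:475],None,fx=7,fy=7,interpolation=2))
E
```

```text
False
25.9 [0.53049191 0.24769729 0.18069798] [ 0.38281525 -0.29505241 -3.75090917] 0.02642313476720621 0.00152719811272958
0.2140889858657449
```

View pics/s8z.png

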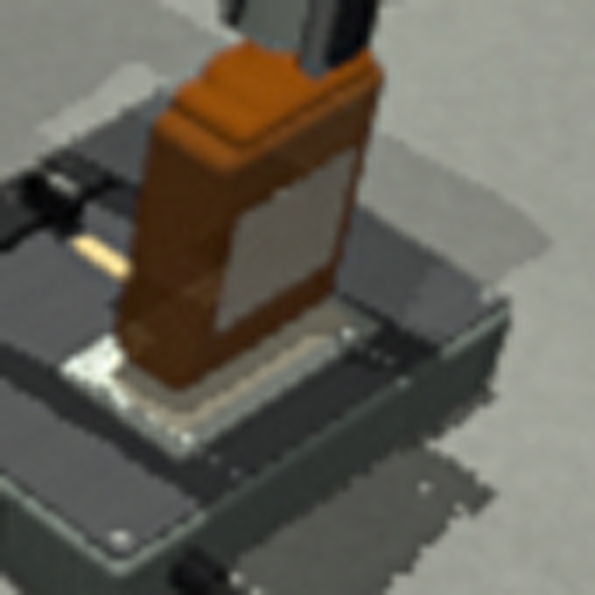

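View pics/top8.png

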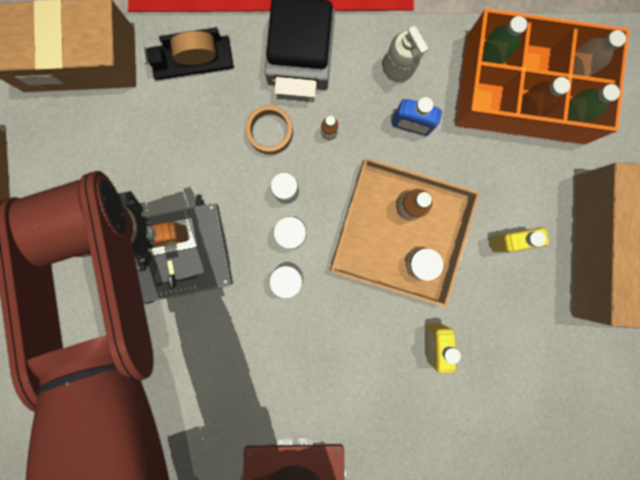

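View pics/w8.png

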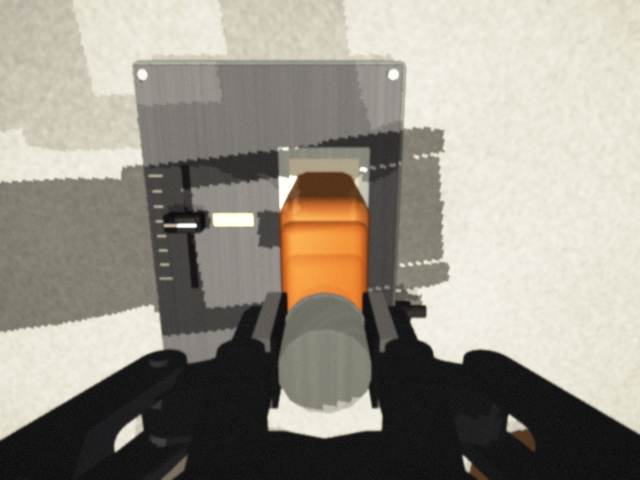

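```bash
python3 -c "
from plant import *
job_done();print(observe()['time_s'])"
```

```text
the job is handed in; nothing more can be done
the job is handed in; nothing more can be done
```

I set the dimmer to the tape and then carried the flask to the lamp. It is now held still and upright about a centimetre above the window, and I handed the job in at about 26 s.

- **Dimmer:** I gripped the cap and slid it about 39 mm. After I let go, the index line measured about 0.5 mm from the tape's centre.
- **Flask carry:** I gripped it by its cap with 60 N and lifted it straight up. I carried it with its underside at about 0.18 m, well above the jars and can, which are 0.10 m high at most.
- **Final position:** The depth picture put the cap top at 0.214 m, so the underside is at 0.058 m, 10 mm above the pane. The wide side runs along the window's length. The force readings showed no sign of it touching the lamp.
- **Bystanders:** In the last top view, everything else stands where it was at the start.
- **Disagreement between cameras:** Along the window's length, I put the flask's centring error at 1–2 mm. The wrist view put it about 3.5 mm one way, the scene view 3–4 mm the other, and the top view near zero. Blurred edges, the flask's rounded edges and the 2 mm calibration can account for most of this, so I kept the position given by the cap and wrist camera.

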